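# Rinse-press a coffee tumbler

## Robot

A 7-joint arm with a two-finger parallel gripper is mounted at the origin on the work surface. World frame = base frame: x ahead of the robot, y to its left, z up, the work surface at z = 0. Lengths are in m, angles in rad, forces in N, time in s.
With the tool pointing down it reaches from about 0.35 to 0.9 m from the base axis. Payload 7.2 kg.
Tool frame: the origin (TCP) lies midway between the tips of the shut fingers; the grasp point (between the pads) lies robot.tcp_to_grasp behind it (robot.tcp_to_grasp is the distance from the TCP to the grasp point, in m); z points along the fingers, y is the line along which they close (so a half turn about z gives the same grasp; the last joint's range is limited). The gripper opens to 88 mm and grips with 3 to 60 N. Pads are 20 mm wide; open, the fingers measure 115 mm over their backs; the gripper's body (75 mm by 178 mm) begins 61 mm behind the grasp point.
Start: joints at [1.113, 0.411, -0.013, 1.596, 0.006, 1.134, -0.082], TCP at [0.237, -0.578, 0.223] pointing down, gripper open.
Joint ranges: [-2.95, 2.95], [-0.29, 1.99], [-1.47, 1.44], [0.14, 2.54], [-1.03, 4.17], [0.13, 1.85], [-2.86, 2.86]. Speed limits (rad/s): [2.39, 2.39, 3.01, 3.01, 3.14, 3.14, 3.14].

## Interface

Orientations are given as a unit quaternion [w, x, y, z].
In Python, from station import robot, vision gives the robot as it stands. The module is installed in compiled form; this text tells all that it offers.
- The arm moves only by the tool servo_tool, never from a script. Its argument "series" is a list of rows, each an object of numbers: "grip": the opening, from 0 (shut) to 1 (fully open); "dx", "dy", "dz": the shift along the tool's x, y, z scaled (see below); "roll": the turn about the tool's z scaled (see below). A call has 1 to 20 rows; each row is the pose to reach, as a shift and turn from the pose commanded when the call began, along the tool's axes at that moment; what a row does not reach only later rows make up. The controller multiplies each number of a shift by 0.4 m and each number of a turn by 90 degrees. A row lasts 1/8 s, in which the tool goes at most 62.5 mm and 10.7 degrees, less where a joint would pass 70% of its speed; a pose out of reach is approached as far as the arm can. A call with a number of a shift or a turn outside -1 to 1 is refused whole. A call with a gripper value outside its range is refused whole. The fingers move at their own pace and stop on an object; the grip force is fixed at half the most. Time passes only in rows, so rows that repeat a pose let the fingers close. It gives the time, the measured TCP pose, the force, the opening and the grip force at its end, in the units of the state.
- robot.observe(): the state, without advancing time (a new reading comes with each control period).
- vision.capture(name): name is "scene" or "top" or "wrist"; returns a dict with "image" (400x640x3 uint8, blue, green, red), "fov_y" (degrees; the focal length in pixels is half the picture's height over the tangent of half this angle, whatever the lens; pixels are square), "cx", "cy" (the principal point, pixels), "k1" (the pictures are not rectified: a ray, as slopes to the right and down, at radius r is drawn at 1 + k1 r^2 times it, then the intrinsics apply), "R" (3x3) and "t" (3): a world point X has camera coordinates R X + t. Camera axes: x right, y down, z forward; pixel columns grow to the right and rows downward; lengths in m; the calibration is good to about 2 mm. A picture is of the moment at which its call begins. There is no depth.
- robot.sign_off(): hands the job in; it is judged then, once.
The state is a dict: "time_s": time; "joint_pos": joint angles; "joint_vel": joint speeds; "effort": joint torques, N m; "ee_pos": TCP position; "tool_rot": TCP orientation; "ft_force": force on the tool from outside, world axes, zero at the start; "wrist_torque": the same for the moment, N m; "grip_width": opening from 0.0 (shut) to 1.0 (fully open); "gripper_force": force on a finger pad.
Only numpy, scipy, OpenCV 4.12 (cv2) and the standard library are available. Lean on these libraries where they do the work, as an engineer would, in place of code of your own. Each camera call takes 0.05 s, during which the arm holds its last target. There are 200 camera calls.

## Task

Take the steel tumbler out of its slanted stand and, keeping it mouth-down, press it squarely and centrally onto the blue sprung pad of the glass rinser until the pad is fully down, and hold it there for a full second. Then stand it mouth-down on the white draining tray, wholly on the tray, setting it down rather than dropping it. Press the pad with the tumbler only, never with the fingers, and leave the blue bowl and the tub where they are.

Things in the scene. Friction and masses are not known exactly. Their poses are not given: they have to be found in the camera images.
- tumbler: Plain straight steel tumbler, a cylinder 58 mm in diameter and 105 mm tall (walls 3 mm), about 0.13 kg, loose. Origin: centre of its open mouth (rim plane). Its z axis runs along the tumbler from the mouth to the closed base. It starts in the slanted stand, mouth end low, leaning so that its z axis is 35 degrees from vertical.
- stand: Fixed slanted stand, steel on a black foot 130 x 110 mm, under 120 mm high. Origin: centre of its underside. The tumbler's mouth (centre at 20, 0, 50 mm in this frame) rests on a ledge; it leans to the stand's -x on a back rest 50 mm wide, up to 75 mm from the mouth. Side cheeks, 74 mm apart outside, reach 20 mm from the mouth; above them the y sides are free.
- rinser: Fixed glass rinser: round black base 150 mm in diameter, 40 mm high, with the blue sprung pad on top. Origin: centre of the base's underside on the counter; z up.
- pad_top (a point): Centre of the flat top of the rinser's blue pad (disc 100 mm in diameter, no fence); 62 mm above the counter when up. It moves down with the pad. A 12 mm wide, 4 mm high nozzle in the middle is no obstacle.
- pad (a joint): Downward travel of the pad: 0 is up, 0.015 m is fully down on its stop. The spring starts to yield at about 5 N and needs about 11 N at the stop; it pops up again when released.
- tray: Fixed white draining tray, 180 x 180 mm, flat top 12 mm above the counter. Origin: centre of its underside; z up, x and y along its edges.
- bowl: Bystander: blue ceramic bowl, 130 mm in diameter, 60 mm high, loose. Origin: centre of its underside.
- tub: Bystander: closed yellow plastic tub with red lid, 120 mm in diameter, 72 mm high, loose. Origin: centre of its underside.

How it is judged:
By the outcome, as a careful person would: the job done as asked, in the order asked, and still so for the second after the job is handed in, with the robot touching nothing.
It also fails if it takes over 51 s, if anything falls off the work surface, if the arm or the gripper's body presses on something with over 40 N, if the wrist force passes 120 N, or if a joint passes its speed limit or range.

## Working session

There is one attempt and no reset: what is moved stays moved. The work goes in short steps, Python scripts to look and compute and a tool call to move; the robot and the scene stay as the last step left them, time stands still between calls to the robot, and variables do not carry over. Pictures are saved under pics/ and viewed, at most 11 in all, crops included, and the job is handed in when it is done.

Besides the shell and the picture viewer there is one more tool, called after "Emit:" as name(argument=value, ...), one argument or row to a line, values as JSON. servo_tool: Moves the arm, as the interface text tells. Shifts and turns lie within -1 to 1; 1 stands for 0.4 m of shift or 90 degrees of turn. Its arguments: {"type":"object","properties":{"series":{"type":"array","items":{"type":"object","properties":{"grip":{"type":"number"},"dx":{"type":"number"},"dy":{"type":"number"},"dz":{"type":"number"},"roll":{"type":"number"}}}}},"required":["series"]}

```bash
mkdir -p pics; cat > h.py <<'E'
import numpy as np, cv2, pickle
from station import robot, vision
def K(c):
    f=c["image"].shape[0]/2/np.tan(np.radians(c["fov_y"])/2)
    return f
def proj(c,X):
    p=np.atleast_2d(X)@np.array(c["R"]).T+np.array(c["t"]); s=p[:,:2]/p[:,2:]
    s=s*(1+c["k1"]*(s**2).sum(1,keepdims=True)); return s*K(c)+[c["cx"],c["cy"]]
def ray(c,uv):
    d=(np.array(uv,float)-[c["cx"],c["cy"]])/K(c); s=d.copy()
    for _ in range(30): s=d/(1+c["k1"]*(s@s))
    R=np.array(c["R"]); v=R.T@np.array([*s,1]); return -R.T@np.array(c["t"]), v/np.linalg.norm(v)
def atz(c,uv,z):
    o,v=ray(c,uv); return o+v*(z-o[2])/v[2]
def tri(obs):
    A=np.zeros((3,3));b=np.zeros(3)
    for c,uv in obs:
        o,v=ray(c,uv);P=np.eye(3)-np.outer(v,v);A+=P;b+=P@o
    return np.linalg.solve(A,b)
E
python3 - <<'E'
from h import *
C={n:vision.capture(n) for n in("scene","top","wrist")}
pickle.dump(C,open("c0.pkl","wb"))
for n,c in C.items(): cv2.imwrite(f"pics/{n}0.png",c["image"]); o=-np.array(c["R"]).T@np.array(c["t"]); print(n,c["fov_y"],c["cx"],c["cy"],c["k1"],o.round(3),np.round(c["R"],2).tolist())
s=robot.observe();print(s,robot.tcp_to_grasp)
E
```

```text
scene 53.69074663955718 315.54474670336174 200.2506975113955 -0.09816995163805065 [1.301 0.368 0.858] [[-0.48, 0.88, 0.02], [0.61, 0.35, -0.71], [-0.63, -0.33, -0.7]]
top 44.82551350262605 317.78261240377157 206.7423041731651 0.032659575262679666 [ 0.386 -0.012  1.079] [[-0.03, -1.0, -0.0], [-0.98, 0.03, -0.22], [0.22, -0.01, -0.98]]
wrist 67.79186654249288 317.01862194788566 191.87174061001102 -0.031638955509142364 [ 0.305 -0.551  0.384] [[0.38, -0.92, -0.0], [-0.89, -0.37, 0.26], [-0.24, -0.1, -0.96]]
{'time_s': 0.15, 'joint_pos': array([ 1.11281707,  0.41172015, -0.01271879,  1.59682882,  0.00561088,
        1.13427694, -0.08218818]), 'joint_vel': array([-0.00070881, -0.00127103,  0.00020924, -0.00226028, -0.00043601,
       -0.00317274,  0.00174118]), 'effort': array([ 1.33268746e-03, -5.88338113e+01,  6.42300490e-01, -2.91294640e+01,
       -5.38075052e-02,  1.58028858e-02,  8.79444110e-05]), 'ee_pos': array([ 0.23731933, -0.57778837,  0.22200913]), 'tool_rot': array([-5.77003536e-04,  9.81064403e-01,  1.93680868e-01, -1.60013711e-04]), 'ft_force': array([-0.66582601, -0.02023086,  0.16341333]), 'wrist_torque': array([-0.00702196, -0.01621451,  0.0157566 ]), 'gripper_force': 0.0, 'grip_width': 1.0033971832394766} 0.0187
```

View pics/scene0.png

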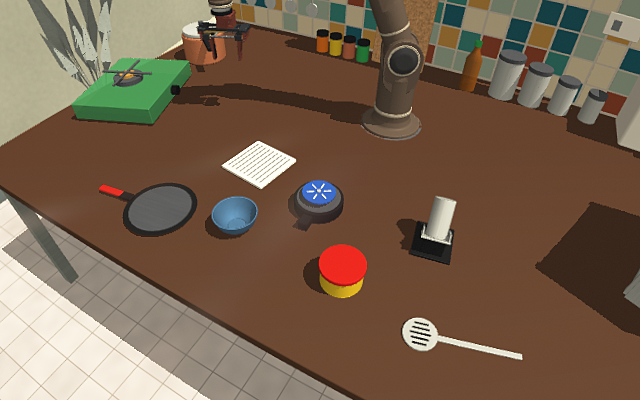

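View pics/top0.png

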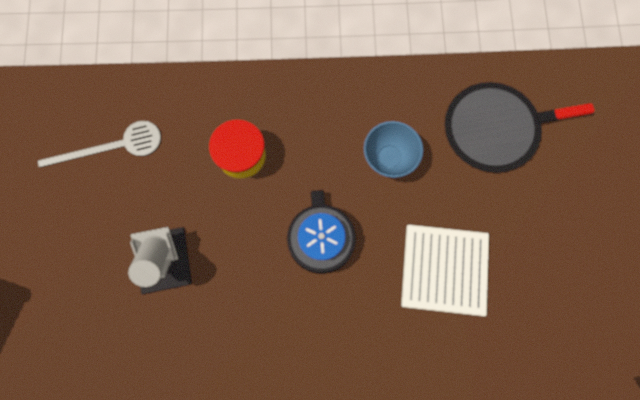

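The scene view shows the stand with the tumbler at (437,225), the rinser pad at (319,192) and the tray around (259,163). In the top view the tumbler base is at (145,272), the pad at (321,236), and the tray corners are (406,226), (489,233), (487,315), (402,306).

```bash
python3 - <<'E'
from h import *
C=pickle.load(open("c0.pkl","rb"));t=C["top"];s=C["scene"]
print("pad tri",tri([(t,(321,236)),(s,(319,191.5))]), "pad z62",atz(t,(321,236),.062),atz(s,(319,191.5),.062))
for uv in[(406,226),(489,233),(487,315),(402,306)]: print("tray",atz(t,uv,.012).round(3))
for uv in[(258.5,141),(296,160.5),(260,187.5),(222,163)]: print("tray s",atz(s,uv,.012).round(3))
print("stand",atz(t,(160,262),0),"base",atz(t,(145,272),.136), "bowl",atz(t,(393,150),.06),"tub",atz(t,(237,145),.072))
def crop(c,x0,y0,w,h,f): return cv2.resize(c["image"][y0:y0+h,x0:x0+w],None,fx=f,fy=f,interpolation=cv2.INTER_CUBIC)
a=crop(t,110,210,100,100,4);b=crop(s,390,180,100,100,4)
cv2.imwrite("pics/st.png",np.hstack([a,b]))
E
```

```text
pad tri [ 0.54792332 -0.02201406  0.06019709] pad z62 [ 0.54821693 -0.023304    0.062     ] [ 0.54916047 -0.01977481  0.062     ]
tray [ 0.572 -0.214  0.012]
tray [ 0.55  -0.396  0.012]
tray [ 0.374 -0.372  0.012]
tray [ 0.398 -0.192  0.012]
tray s [ 0.377 -0.36   0.012]
tray s [ 0.406 -0.185  0.012]
tray s [ 0.578 -0.215  0.012]
tray s [ 0.541 -0.396  0.012]
stand [0.51263782 0.33453947 0.        ] base [0.47846399 0.31880737 0.136     ] bowl [ 0.73476841 -0.18904493  0.06      ] tub [0.75408641 0.15305344 0.072     ]
```

View pics/st.png

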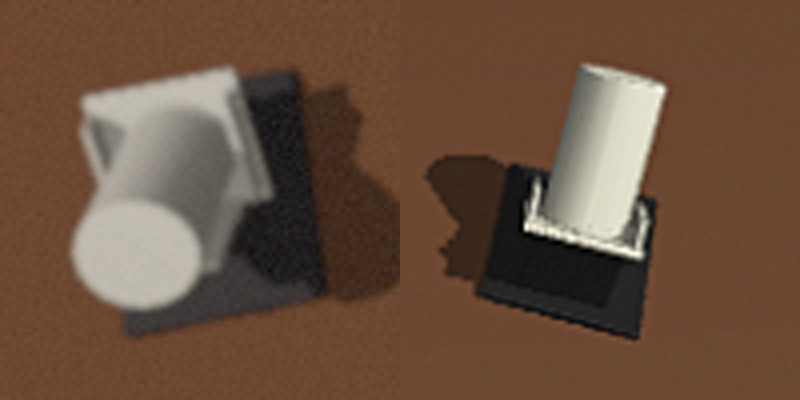

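```bash
python3 - <<'E'
from h import *
from scipy.optimize import least_squares
C=pickle.load(open("c0.pkl","rb"));t=C["top"];s=C["scene"]
T=lambda x,y:(110+x/4-.4,210+y/4-.4); S=lambda x,y:(390+(x-400)/4-.4,180+y/4-.4)
for a,b in[((298,70),(478,293)),((325,293),(511,163)),((125,335),(655,198)),((136,253),(624,80))]:
    X=tri([(t,T(*a)),(s,S(*b))]);print(X.round(4),proj(t,X)-T(*a),proj(s,X)-S(*b))
# stand pose fit: x,y,yaw, foot height
pts=[(t,T(298,70),(65,-55)),(t,T(325,293),(-65,-55)),(t,T(125,335),(-65,55)),(s,S(478,293),(65,-55)),(s,S(511,163),(-65,-55)),(s,S(655,198),(-65,55)),(s,S(637,338),(65,55))]
def W(p,q):
    c,sn=np.cos(p[2]),np.sin(p[2]); return np.array([p[0]+c*q[0]-sn*q[1],p[1]+sn*q[0]+c*q[1],q[2]])
a=np.radians(35)
def f(p,pr=0):
    r=[]
    for c,uv,q in pts: r+=list(proj(c,W(p,(q[0]/1e3,q[1]/1e3,p[3])))[0]-uv)
    B=W(p,(.02-.105*np.sin(a),0,.05+.105*np.cos(a)))
    r+=list(proj(t,B)[0]-T(136,253))+list(proj(s,B)[0]-S(624,80))
    return np.array(r)
for y0 in(0.2,):
    o=least_squares(f,[.51,.33,y0,.01],loss="soft_l1");p=o.x;print(p,np.degrees(p[2]),o.cost);print(f(p).round(1))
    print("mouth",W(p,(.02,0,.05)),"grip60",W(p,(.02-.06*np.sin(a),0,.05+.06*np.cos(a))))
E
```

```text
[0.5882 0.283  0.0046] [[-0.35862296  0.11973215]] [[-0.30164272 -0.00162576]]
[0.4635 0.2643 0.008 ] [[-0.42095008  0.15081269]] [[-0.32066877  0.00691467]]
[0.4453 0.3697 0.0096] [[ 0.11663327 -0.03709697]] [[ 0.08629881 -0.00579433]]
[0.477  0.3228 0.1337] [[-0.29765536  0.09152799]] [[-0.21437946  0.01639428]]
[0.51730219 0.3275575  0.1541131  0.0064129 ] 8.830030047439564 2.2112319586265516
[-0.6 -0.8  0.2  1.1 -0.4  0.4 -0.3  0.1 -0.6 -0.2  0.6  0.8 -0.  -0.
  0.  -0.3 -0.6 -0.7]
mouth [0.53706516 0.33062757 0.05      ] grip60 [0.50305845 0.3253448  0.09914912]
```

Emit:
servo_tool(
  series=[
    {"dx": 0.735, "dy": -0.92, "dz": -0.15, "roll": 0.15, "grip": 1},
    {"dx": 0.735, "dy": -0.92, "dz": -0.15, "roll": 0.15, "grip": 1},
    {"dx": 0.735, "dy": -0.92, "dz": -0.15, "roll": 0.15, "grip": 1},
    {"dx": 0.735, "dy": -0.92, "dz": -0.15, "roll": 0.15, "grip": 1},
    {"dx": 0.735, "dy": -0.92, "dz": -0.15, "roll": 0.15, "grip": 1},
    {"dx": 0.735, "dy": -0.92, "dz": -0.15, "roll": 0.15, "grip": 1},
    {"dx": 0.735, "dy": -0.92, "dz": -0.15, "roll": 0.15, "grip": 1},
    {"dx": 0.735, "dy": -0.92, "dz": -0.15, "roll": 0.15, "grip": 1},
    {"dx": 0.735, "dy": -0.92, "dz": -0.15, "roll": 0.15, "grip": 1},
    {"dx": 0.735, "dy": -0.92, "dz": -0.15, "roll": 0.15, "grip": 1},
  ],
)

```text
time_s: 1.4
ee_pos: [0.3693, -0.1267, 0.2825]
tool_rot: [0.0, 0.997, 0.077, -0.0]
ft_force: [-1.3, 0.0, -1.1]
grip_width: 0.998
gripper_force: 0.0
```

Emit:
servo_tool(
  series=[
    {"dx": 0.4, "dy": -1, "grip": 1},
    {"dx": 0.4, "dy": -1, "grip": 1},
    {"dx": 0.4, "dy": -1, "grip": 1},
    {"dx": 0.4, "dy": -1, "grip": 1},
    {"dx": 0.4, "dy": -1, "grip": 1},
    {"dx": 0.4, "dy": -1, "grip": 1},
    {"dx": 0.4, "dy": -1, "grip": 1},
    {"dx": 0.4, "dy": -1, "grip": 1},
    {"dx": 0.4, "dy": -1, "grip": 1},
  ],
)

```text
schema error: expected keys grip, dx, dy, dz, roll
```

```bash
python3 - <<'E'
from h import *
w=vision.capture("wrist");pickle.dump(w,open("w1.pkl","wb"))
im=w["image"].copy()
a=np.radians(35);p=[.5173,.32756,.1541]
def W(q):
    c,sn=np.cos(p[2]),np.sin(p[2]); return np.array([p[0]+c*q[0]-sn*q[1],p[1]+sn*q[0]+c*q[1],q[2]])
th=np.linspace(0,2*np.pi,40)
for h in(0,.105):
  pts=[W((.02-h*np.sin(a)+.029*np.cos(a)*np.cos(k),.029*np.sin(k),.05+h*np.cos(a)+.029*np.sin(a)*np.cos(k))) for k in th]
  cv2.polylines(im,[proj(w,np.array(pts)).round().astype(int)],True,(0,0,255),1)
cv2.polylines(im,[proj(w,np.array([W(q) for q in((.065,.055,.006),(-.065,.055,.006),(-.065,-.055,.006),(.065,-.055,.006))])).round().astype(int)],True,(0,255,0),1)
cv2.imwrite("pics/w1.png",im);s=robot.observe();print(s["ee_pos"],s["tool_rot"])
E
```

```text
[ 0.36912753 -0.12700849  0.28236788] [ 1.40392079e-05  9.97086799e-01  7.62746326e-02 -3.08576164e-04]
```

View pics/w1.png

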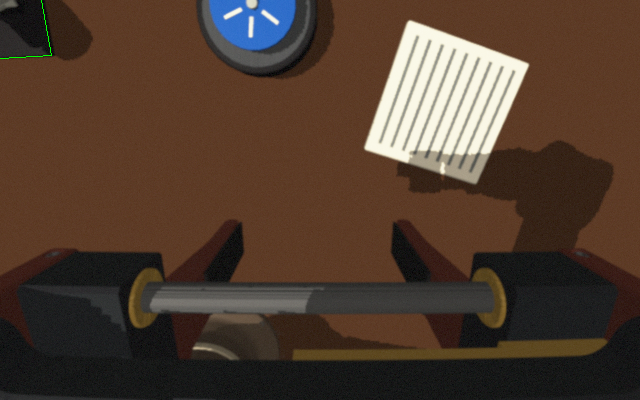

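The move was refused because all five keys are needed in every row. From the old pose the view shows the pad centre at (252,3), the tray corners at (411,21), (528,66), (475,184), (366,149), and my stand overlay matching its foot corner at (51,55).

Emit:
servo_tool(
  series=[
    {"dx": 0.4, "dy": -1, "dz": 0, "roll": 0, "grip": 1},
    {"dx": 0.4, "dy": -1, "dz": 0, "roll": 0, "grip": 1},
    {"dx": 0.4, "dy": -1, "dz": 0, "roll": 0, "grip": 1},
    {"dx": 0.4, "dy": -1, "dz": 0, "roll": 0, "grip": 1},
    {"dx": 0.4, "dy": -1, "dz": 0, "roll": 0, "grip": 1},
    {"dx": 0.4, "dy": -1, "dz": 0, "roll": 0, "grip": 1},
    {"dx": 0.4, "dy": -1, "dz": 0, "roll": 0, "grip": 1},
    {"dx": 0.4, "dy": -1, "dz": 0, "roll": 0, "grip": 1},
    {"dx": 0.4, "dy": -1, "dz": 0, "roll": 0, "grip": 1},
  ],
)

```text
time_s: 2.58
ee_pos: [0.4668, 0.2924, 0.2817]
tool_rot: [0.001, 0.997, 0.076, -0.001]
ft_force: [-0.2, -0.1, 0.8]
grip_width: 1.0
gripper_force: 0.0
```

```bash
cat >> h.py <<'E'
a=np.radians(35);p=[.5173,.32756,.1541]
def W(q):
    c,sn=np.cos(p[2]),np.sin(p[2]); return np.array([p[0]+c*q[0]-sn*q[1],p[1]+sn*q[0]+c*q[1],q[2]])
E
python3 - <<'E'
from h import *
w=pickle.load(open("w1.pkl","rb"));C=pickle.load(open("c0.pkl","rb"))
print("pad",atz(w,(252,3),.062),tri([(w,(252,3)),(C["top"],(321,236)),(C["scene"],(319,191.5))]))
T=[(406,226),(489,233),(487,315),(402,306)];V=[(411,21),(528,66),(475,184),(366,149)]
for uv in V:print(atz(w,uv,.012).round(4))
for k in range(4):print(tri([(w,V[k]),(C["top"],T[k])]).round(4))
w=vision.capture("wrist");pickle.dump(w,open("w2.pkl","wb"))
im=w["image"].copy()
th=np.linspace(0,2*np.pi,40)
for h in(0,.105):
  pts=[W((.02-h*np.sin(a)+.029*np.cos(a)*np.cos(k),.029*np.sin(k),.05+h*np.cos(a)+.029*np.sin(a)*np.cos(k))) for k in th]
  cv2.polylines(im,[proj(w,np.array(pts)).round().astype(int)],True,(0,0,255),1)
cv2.polylines(im,[proj(w,np.array([W(q) for q in((.065,.055,.006),(-.065,.055,.006),(-.065,-.055,.006),(.065,-.055,.006))])).round().astype(int)],True,(0,255,0),1)
cv2.imwrite("pics/w2.png",im);s=robot.observe();print(s["ee_pos"],s["tool_rot"])
E
```

```text
pad [ 0.54848434 -0.02382335  0.062     ] [ 0.54830576 -0.02245944  0.06015995]
[ 0.5737 -0.2209  0.012 ]
[ 0.5464 -0.394   0.012 ]
[ 0.3728 -0.3681  0.012 ]
[ 0.3987 -0.1947  0.012 ]
[ 0.5666 -0.2119  0.0381]
[ 0.5505 -0.4007  0.001 ]
[ 0.3725 -0.3741  0.0032]
[ 0.3984 -0.1939  0.0099]
[0.46689386 0.29185168 0.28203927] [ 6.78743327e-04  9.97121231e-01  7.58196975e-02 -4.04097418e-04]
```

View pics/w2.png

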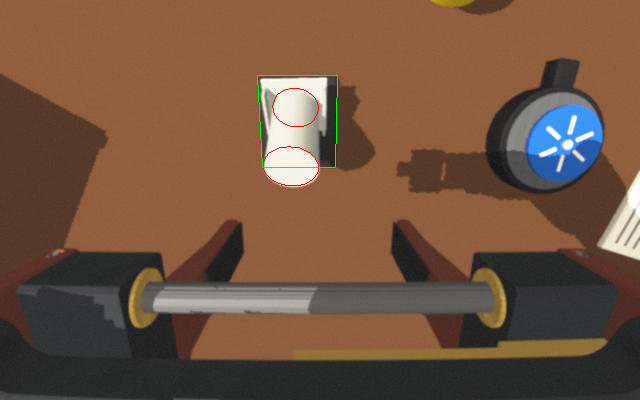

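The overlay fits the tumbler (mouth around (296,107), base around (291,166)) and the foot. I'll go down and grip.

Emit:
servo_tool(
  series=[
    {"dx": 0.1, "dy": -0.0685, "dz": 0.1, "roll": 0, "grip": 1},
    {"dx": 0.1, "dy": -0.0685, "dz": 0.22, "roll": 0, "grip": 1},
    {"dx": 0.1, "dy": -0.0685, "dz": 0.34, "roll": 0, "grip": 1},
    {"dx": 0.1, "dy": -0.0685, "dz": 0.42, "roll": 0, "grip": 1},
    {"dx": 0.1, "dy": -0.0685, "dz": 0.47, "roll": 0, "grip": 1},
    {"dx": 0.1, "dy": -0.0685, "dz": 0.5, "roll": 0, "grip": 1},
    {"dx": 0.1, "dy": -0.0685, "dz": 0.5, "roll": 0, "grip": 1},
    {"dx": 0.1, "dy": -0.0685, "dz": 0.5, "roll": 0, "grip": 0.4},
    {"dx": 0.1, "dy": -0.0685, "dz": 0.5, "roll": 0, "grip": 0.4},
    {"dx": 0.1, "dy": -0.0685, "dz": 0.5, "roll": 0, "grip": 0.4},
    {"dx": 0.1, "dy": -0.0685, "dz": 0.5, "roll": 0, "grip": 0.4},
    {"dx": 0.1, "dy": -0.0685, "dz": 0.5, "roll": 0, "grip": 0.4},
  ],
)

```text
time_s: 4.12
ee_pos: [0.5019, 0.327, 0.0831]
tool_rot: [0.0, 0.997, 0.077, 0.0]
ft_force: [-0.2, -1.9, 4.7]
grip_width: 0.668
gripper_force: 30.0
```

Emit:
servo_tool(
  series=[
    {"dx": 0, "dy": 0, "dz": -0.08, "roll": 0, "grip": 0.4},
    {"dx": 0, "dy": 0, "dz": -0.18, "roll": 0, "grip": 0.4},
    {"dx": 0, "dy": 0, "dz": -0.3, "roll": 0, "grip": 0.4},
    {"dx": 0, "dy": 0, "dz": -0.3, "roll": 0, "grip": 0.4},
    {"dx": -0.1, "dy": 0.1, "dz": -0.3, "roll": 0, "grip": 0.4},
    {"dx": -0.2, "dy": 0.2, "dz": -0.3, "roll": 0, "grip": 0.4},
    {"dx": -0.266, "dy": 0.3, "dz": -0.3, "roll": 0, "grip": 0.4},
    {"dx": -0.266, "dy": 0.38, "dz": -0.2, "roll": 0, "grip": 0.4},
    {"dx": -0.266, "dy": 0.38, "dz": -0.1, "roll": 0, "grip": 0.4},
    {"dx": -0.266, "dy": 0.38, "dz": 0, "roll": 0, "grip": 0.4},
    {"dx": -0.266, "dy": 0.38, "dz": 0.04, "roll": 0, "grip": 0.4},
    {"dx": -0.266, "dy": 0.38, "dz": 0.04, "roll": 0, "grip": 0.4},
  ],
)

```text
time_s: 5.62
ee_pos: [0.4188, 0.1605, 0.0658]
tool_rot: [0.0, 0.997, 0.077, -0.001]
ft_force: [-0.5, 0.3, -1.2]
grip_width: 0.667
gripper_force: 30.0
```

```bash
cat > v.py <<'E'
from h import *
import sys
c=vision.capture("scene");s=robot.observe();print(s["ee_pos"],s["ft_force"].round(1),s["grip_width"])
g=proj(c,s["ee_pos"])[0].astype(int);x,y=np.clip(g[0]-75,0,490),np.clip(g[1]-70,0,280)
cv2.imwrite(f"pics/{sys.argv[1]}.png",cv2.resize(c["image"][y:y+120,x:x+150],None,fx=4,fy=4,interpolation=cv2.INTER_CUBIC));print(x,y)
pickle.dump(c,open(sys.argv[1]+".pkl","wb"))
E
python3 v.py s1
```

```text
[0.41966948 0.16090384 0.06679145] [ 0.   0.6 -1.8] 0.6663919719268586
317 115
```

View pics/s1.png

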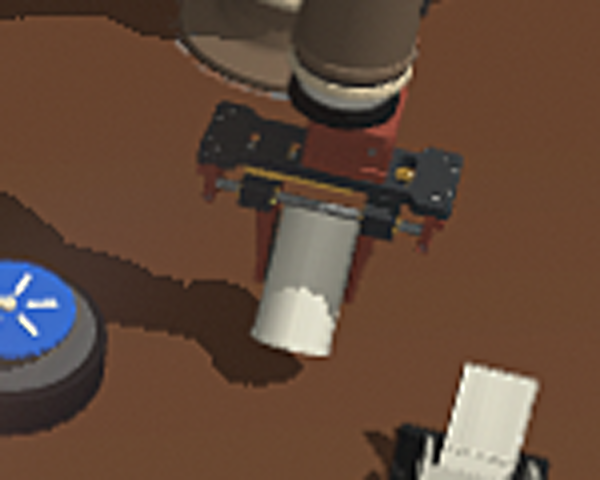

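The tumbler is held with its 35° lean (mouth at about (290,345) in the crop, towards +x). Next I lower the rim onto the counter and read the force.

Emit:
servo_tool(
  series=[
    {"dx": 0, "dy": 0, "dz": 0.03, "roll": 0, "grip": 0.4},
    {"dx": 0, "dy": 0, "dz": 0.044, "roll": 0, "grip": 0.4},
    {"dx": 0, "dy": 0, "dz": 0.048, "roll": 0, "grip": 0.4},
    {"dx": 0, "dy": 0, "dz": 0.048, "roll": 0, "grip": 0.4},
  ],
)

```text
time_s: 6.18
ee_pos: [0.4204, 0.1606, 0.0486]
tool_rot: [0.0, 0.997, 0.077, 0.001]
ft_force: [-3.7, -1.3, 14.7]
grip_width: 0.668
gripper_force: 30.0
```

Emit:
servo_tool(
  series=[
    {"dx": 0.008, "dy": 0, "dz": -0.001, "roll": 0, "grip": 0.4},
    {"dx": 0.015, "dy": 0, "dz": -0.002, "roll": 0, "grip": 0.4},
    {"dx": 0.022, "dy": 0, "dz": -0.002, "roll": 0, "grip": 0.4},
    {"dx": 0.03, "dy": 0, "dz": -0.0025, "roll": 0, "grip": 0.4},
    {"dx": 0.03, "dy": 0, "dz": -0.0025, "roll": 0, "grip": 0.4},
  ],
)

```text
time_s: 6.8
ee_pos: [0.4308, 0.1623, 0.049]
tool_rot: [0.001, 0.997, 0.077, -0.001]
ft_force: [-5.0, -0.1, 10.6]
grip_width: 0.663
gripper_force: 30.0
```

```bash
python3 v.py s2
```

```text
[0.43081065 0.16233739 0.04896376] [-5.5 -1.   9.7] 0.6702909854091232
315 121
```

View pics/s2.png

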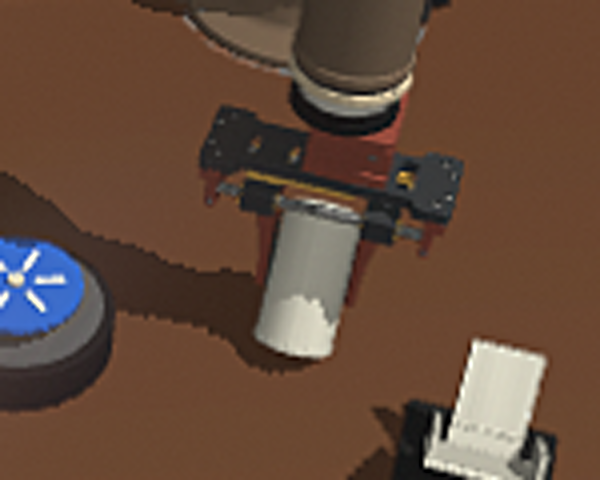

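```bash
cat > tilt.py <<'E'
from h import *
def rim(tcp,th,h,psi=.1541,r=.029):
    k=np.linspace(0,2*np.pi,72,endpoint=False);u=np.array([np.cos(psi),np.sin(psi),0]);v=np.array([-u[1],u[0],0]);z=np.array([0,0,1.])
    ax=-np.sin(th)*u+np.cos(th)*z; e=np.cos(th)*u+np.sin(th)*z
    m=np.array(tcp)+[0,0,.0187]-h*ax
    return m+r*(np.outer(np.cos(k),e)+np.outer(np.sin(k),v))
if __name__=="__main__":
  for n,tcp,ox,oy in(("s1",(.4192,.1607,.0663),317,115),("s2",(.4308,.1623,.049),315,121)):
    c=pickle.load(open(n+".pkl","rb"))
    for d in(35,30,25,20,15):
        q=(proj(c,rim(tcp,np.radians(d),.062))-[ox,oy])*4
        print(n,d,"lowest",q[q[:,1].argmax()].round(),"left",q[q[:,0].argmin()].round(),"right",q[q[:,0].argmax()].round())
E
python3 tilt.py
```

```text
s1 35 lowest [317. 353.] left [248. 333.] right [324. 352.]
s1 30 lowest [313. 354.] left [249. 333.] right [325. 350.]
s1 25 lowest [308. 354.] left [250. 332.] right [326. 348.]
s1 20 lowest [306. 354.] left [251. 330.] right [327. 344.]
s1 15 lowest [303. 354.] left [252. 328.] right [328. 340.]
s2 35 lowest [318. 356.] left [249. 336.] right [325. 354.]
s2 30 lowest [312. 357.] left [250. 335.] right [326. 353.]
s2 25 lowest [309. 357.] left [251. 334.] right [327. 350.]
s2 20 lowest [307. 357.] left [252. 332.] right [328. 346.]
s2 15 lowest [304. 356.] left [253. 330.] right [329. 343.]
```

Emit:
servo_tool(
  series=[
    {"dx": 0, "dy": 0, "dz": 0.005, "roll": 0, "grip": 0.4},
    {"dx": 0.01, "dy": 0, "dz": 0.005, "roll": 0, "grip": 0.4},
    {"dx": 0.02, "dy": 0, "dz": 0.005, "roll": 0, "grip": 0.4},
    {"dx": 0.03, "dy": 0, "dz": 0.005, "roll": 0, "grip": 0.4},
    {"dx": 0.03, "dy": 0, "dz": 0.005, "roll": 0, "grip": 0.4},
  ],
)

```text
time_s: 7.48
ee_pos: [0.4432, 0.1646, 0.0472]
tool_rot: [0.0, 0.997, 0.077, -0.0]
ft_force: [-4.1, -0.0, 10.4]
grip_width: 0.667
gripper_force: 30.0
```

Emit:
servo_tool(
  series=[
    {"dx": 0.01, "dy": 0, "dz": 0.003, "roll": 0, "grip": 0.4},
    {"dx": 0.02, "dy": 0, "dz": 0.006, "roll": 0, "grip": 0.4},
    {"dx": 0.03, "dy": 0, "dz": 0.01, "roll": 0, "grip": 0.4},
    {"dx": 0.03, "dy": 0, "dz": 0.01, "roll": 0, "grip": 0.4},
  ],
)

```text
time_s: 7.98
ee_pos: [0.4562, 0.1668, 0.0436]
tool_rot: [-0.0, 0.997, 0.077, 0.001]
ft_force: [-1.2, 0.0, 11.7]
grip_width: 0.665
gripper_force: 30.0
```

Emit:
servo_tool(
  series=[
    {"dx": 0.005, "dy": 0, "dz": 0.004, "roll": 0, "grip": 0.4},
    {"dx": 0.005, "dy": 0, "dz": 0.006, "roll": 0, "grip": 0.4},
    {"dx": 0.005, "dy": 0, "dz": 0.006, "roll": 0, "grip": 0.4},
  ],
)

```text
time_s: 8.35
ee_pos: [0.4595, 0.1674, 0.0421]
tool_rot: [-0.0, 0.997, 0.077, 0.002]
ft_force: [-1.5, -1.0, 17.7]
grip_width: 0.666
gripper_force: 30.0
```

```bash
python3 - <<'E'
from h import *
s=vision.capture("scene");t=vision.capture("top");o=robot.observe();X=o["ee_pos"];print(X,o["ft_force"].round(1))
ims=[]
for c in(s,t):
    g=proj(c,X)[0].astype(int);x,y=g[0]-40,g[1]-45
    ims.append(cv2.resize(c["image"][y:y+90,x:x+80],None,fx=5,fy=5,interpolation=cv2.INTER_CUBIC));print(x,y)
cv2.imwrite("pics/s3.png",np.hstack(ims));pickle.dump((s,t),open("s3.pkl","wb"))
E
```

```text
[0.4595061  0.16733404 0.04217534] [-0.8 -0.5 17.8]
348 154
192 237
```

View pics/s3.png

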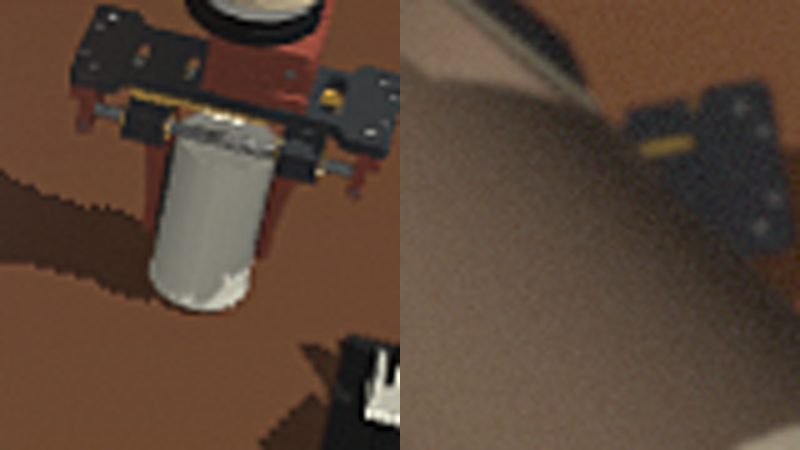

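The base's top face is now visible (about (225,135) in the left crop) with the rim at (200,305), so the tumbler stands nearly upright. I'll release it to settle flat, then measure it and regrip.

Emit:
servo_tool(
  series=[
    {"dx": 0, "dy": 0, "dz": -0.006, "roll": 0, "grip": 0.4},
    {"dx": 0, "dy": 0, "dz": -0.006, "roll": 0, "grip": 0.7},
    {"dx": 0, "dy": 0, "dz": -0.006, "roll": 0, "grip": 0.85},
    {"dx": 0, "dy": 0, "dz": -0.006, "roll": 0, "grip": 0.85},
    {"dx": 0, "dy": 0, "dz": -0.006, "roll": 0, "grip": 0.85},
  ],
)

```text
time_s: 9.07
ee_pos: [0.4573, 0.1663, 0.0423]
tool_rot: [0.0, 0.997, 0.077, -0.0]
ft_force: [0.5, -1.1, 0.3]
grip_width: 0.848
gripper_force: 0.0
```

```bash
python3 - <<'E'
from h import *
s=vision.capture("scene");o=robot.observe();X=o["ee_pos"];print(X,o["ft_force"].round(1),o["grip_width"])
pickle.dump(s,open("s4.pkl","wb"))
x,y=348,154;f=6
im=cv2.resize(s["image"][y:y+90,x:x+80],None,fx=f,fy=f,interpolation=cv2.INTER_CUBIC);im0=im.copy()
k=np.linspace(0,2*np.pi,60)
for z in(0,.105):
    P=np.c_[X[0]+.029*np.cos(k),X[1]+.029*np.sin(k),0*k+z]
    cv2.polylines(im,[((proj(s,P)-[x,y]+.5)*f).round().astype(int)],True,(0,0,255),1)
cv2.imwrite("pics/s4.png",np.hstack([im[:,:400],im0[:,:400]]))
E
```

```text
[0.45726514 0.16630329 0.04232026] [ 0.9 -0.8  0.5] 0.8503256410760106
```

View pics/s4.png

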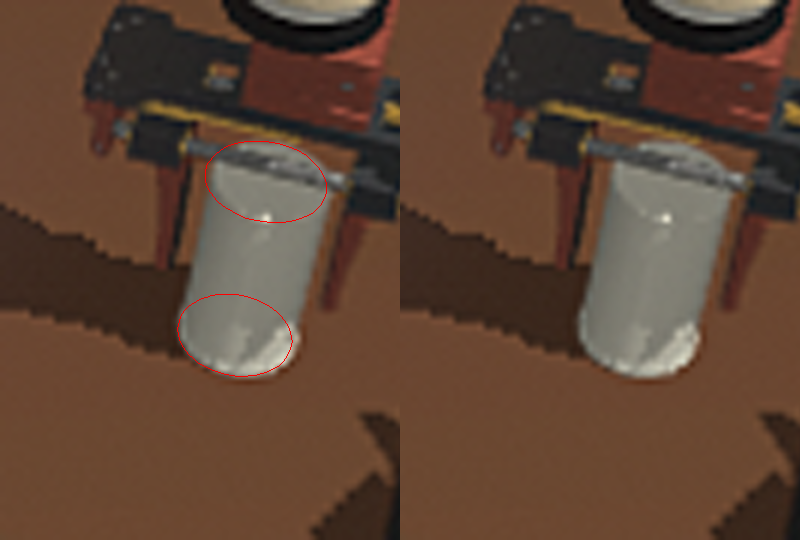

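The tumbler stands flat and upright, within about 1–2 mm of the gripper centre. I'll regrip, lift and move over the pad.

Emit:
servo_tool(
  series=[
    {"dx": 0, "dy": 0, "dz": 0, "roll": 0, "grip": 0.4},
    {"dx": 0, "dy": 0, "dz": 0, "roll": 0, "grip": 0.4},
    {"dx": 0, "dy": 0, "dz": 0, "roll": 0, "grip": 0.4},
    {"dx": 0, "dy": 0, "dz": 0, "roll": 0, "grip": 0.4},
    {"dx": 0, "dy": 0, "dz": -0.1, "roll": 0, "grip": 0.4},
    {"dx": 0, "dy": 0, "dz": -0.2, "roll": 0, "grip": 0.4},
    {"dx": 0, "dy": 0, "dz": -0.3, "roll": 0, "grip": 0.4},
    {"dx": 0.04, "dy": 0.12, "dz": -0.3, "roll": 0, "grip": 0.4},
    {"dx": 0.08, "dy": 0.24, "dz": -0.3, "roll": 0, "grip": 0.4},
    {"dx": 0.12, "dy": 0.36, "dz": -0.3, "roll": 0, "grip": 0.4},
    {"dx": 0.14, "dy": 0.45, "dz": -0.3, "roll": 0, "grip": 0.4},
    {"dx": 0.153, "dy": 0.502, "dz": -0.3, "roll": 0, "grip": 0.4},
    {"dx": 0.153, "dy": 0.502, "dz": -0.3, "roll": 0, "grip": 0.4},
    {"dx": 0.153, "dy": 0.502, "dz": -0.3, "roll": 0, "grip": 0.4},
  ],
)

```text
time_s: 10.88
ee_pos: [0.5481, -0.0207, 0.1625]
tool_rot: [-0.0, 0.997, 0.078, -0.0]
ft_force: [0.1, 0.9, -1.4]
grip_width: 0.664
gripper_force: 30.0
```

Emit:
servo_tool(
  series=[
    {"dx": 0, "dy": 0.005, "dz": 0.06, "roll": 0, "grip": 0.4},
    {"dx": 0, "dy": 0.005, "dz": 0.11, "roll": 0, "grip": 0.4},
    {"dx": 0, "dy": 0.005, "dz": 0.135, "roll": 0, "grip": 0.4},
    {"dx": 0, "dy": 0.005, "dz": 0.145, "roll": 0, "grip": 0.4},
    {"dx": 0, "dy": 0.005, "dz": 0.155, "roll": 0, "grip": 0.4},
    {"dx": 0, "dy": 0.005, "dz": 0.165, "roll": 0, "grip": 0.4},
    {"dx": 0, "dy": 0.005, "dz": 0.175, "roll": 0, "grip": 0.4},
    {"dx": 0, "dy": 0.005, "dz": 0.182, "roll": 0, "grip": 0.4},
    {"dx": 0, "dy": 0.005, "dz": 0.182, "roll": 0, "grip": 0.4},
  ],
)

```text
time_s: 12.0
ee_pos: [0.5492, -0.0237, 0.0907]
tool_rot: [-0.0, 0.997, 0.077, 0.0]
ft_force: [-4.2, 2.5, 9.3]
grip_width: 0.665
gripper_force: 30.0
```

Emit:
servo_tool(
  series=[
    {"dx": 0, "dy": 0, "dz": 0.003, "roll": 0, "grip": 0.4},
    {"dx": 0, "dy": 0, "dz": 0.006, "roll": 0, "grip": 0.4},
    {"dx": 0, "dy": 0, "dz": 0.008, "roll": 0, "grip": 0.4},
    {"dx": 0, "dy": 0, "dz": 0.008, "roll": 0, "grip": 0.4},
  ],
)

```text
time_s: 12.5
ee_pos: [0.5493, -0.0236, 0.0892]
tool_rot: [0.0, 0.997, 0.077, 0.001]
ft_force: [-9.7, 1.5, 24.0]
grip_width: 0.666
gripper_force: 30.0
```

Emit:
servo_tool(
  series=[
    {"dx": -0.002, "dy": 0, "dz": 0, "roll": 0, "grip": 0.4},
    {"dx": -0.003, "dy": 0, "dz": 0, "roll": 0, "grip": 0.4},
    {"dx": -0.003, "dy": 0, "dz": 0, "roll": 0, "grip": 0.4},
  ],
)

```text
time_s: 12.88
ee_pos: [0.5492, -0.0237, 0.0892]
tool_rot: [0.0, 0.997, 0.077, 0.002]
ft_force: [-6.1, 2.8, 19.4]
grip_width: 0.666
gripper_force: 30.0
```

```bash
python3 - <<'E'
from h import *
s=vision.capture("scene");o=robot.observe();X=o["ee_pos"];print(X,o["ft_force"].round(1),o["wrist_torque"].round(2))
pickle.dump(s,open("s5.pkl","wb"))
g=proj(s,X)[0].astype(int);x,y=g[0]-35,g[1]-40;f=6
im=cv2.resize(s["image"][y:y+90,x:x+66],None,fx=f,fy=f,interpolation=cv2.INTER_CUBIC);im0=im.copy()
k=np.linspace(0,2*np.pi,60)
for z,r,cx,cy in((.047,.029,*X[:2]),(.152,.029,*X[:2]),(.047,.05,.5483,-.0228)):
    P=np.c_[cx+r*np.cos(k),cy+r*np.sin(k),0*k+z]
    cv2.polylines(im,[((proj(s,P)-[x,y]+.5)*f).round().astype(int)],True,(0,0,255),1)
cv2.imwrite("pics/s5.png",np.hstack([im,im0]))
E
```

```text
[ 0.54919056 -0.02368864  0.08922817] [-6.2  1.4 20.7] [ 0.8   1.57 -0.  ]
```

View pics/s5.png

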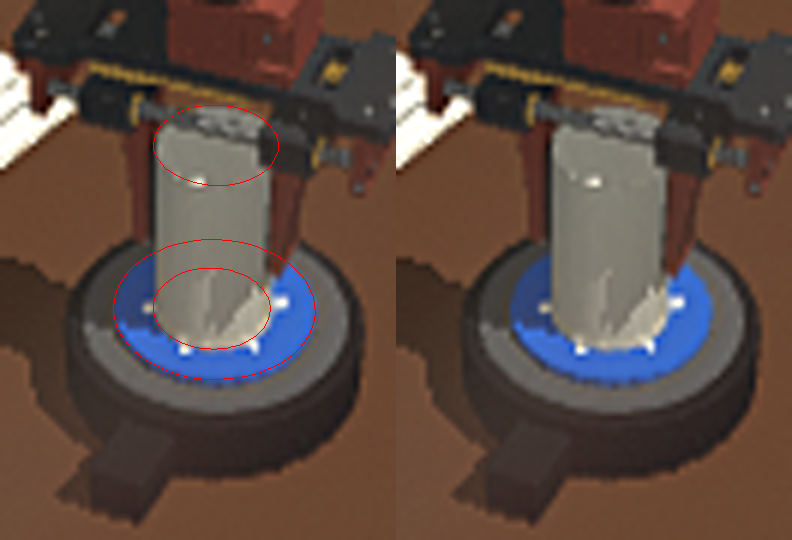

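The tumbler sits square and central on the pad, with the pad at its stop: the overlay matches the rim (212,308) and the pad disc (215,310). I'll hold it there.

Emit:
servo_tool(
  series=[
    {"dx": 0, "dy": 0, "dz": 0, "roll": 0, "grip": 0.4},
    {"dx": 0, "dy": 0, "dz": 0, "roll": 0, "grip": 0.4},
    {"dx": 0, "dy": 0, "dz": 0, "roll": 0, "grip": 0.4},
    {"dx": 0, "dy": 0, "dz": 0, "roll": 0, "grip": 0.4},
    {"dx": 0, "dy": 0, "dz": 0, "roll": 0, "grip": 0.4},
    {"dx": 0, "dy": 0, "dz": 0, "roll": 0, "grip": 0.4},
    {"dx": 0, "dy": 0, "dz": 0, "roll": 0, "grip": 0.4},
    {"dx": 0, "dy": 0, "dz": 0, "roll": 0, "grip": 0.4},
    {"dx": 0, "dy": 0, "dz": 0, "roll": 0, "grip": 0.4},
    {"dx": 0, "dy": 0, "dz": 0, "roll": 0, "grip": 0.4},
    {"dx": 0, "dy": 0, "dz": 0, "roll": 0, "grip": 0.4},
    {"dx": 0, "dy": 0, "dz": 0, "roll": 0, "grip": 0.4},
  ],
)

```text
time_s: 14.42
ee_pos: [0.5492, -0.0237, 0.0892]
tool_rot: [0.0, 0.997, 0.077, 0.002]
ft_force: [-5.8, 1.4, 20.9]
grip_width: 0.663
gripper_force: 30.0
```

Emit:
servo_tool(
  series=[
    {"dx": 0, "dy": 0, "dz": -0.03, "roll": 0, "grip": 0.4},
    {"dx": 0, "dy": 0, "dz": -0.06, "roll": 0, "grip": 0.4},
    {"dx": 0, "dy": 0, "dz": -0.14, "roll": 0, "grip": 0.4},
    {"dx": 0, "dy": 0, "dz": -0.2, "roll": 0, "grip": 0.4},
    {"dx": -0.06, "dy": 0.13, "dz": -0.2, "roll": 0, "grip": 0.4},
    {"dx": -0.12, "dy": 0.26, "dz": -0.2, "roll": 0, "grip": 0.4},
    {"dx": -0.18, "dy": 0.4, "dz": -0.2, "roll": 0, "grip": 0.4},
    {"dx": -0.25, "dy": 0.53, "dz": -0.2, "roll": 0, "grip": 0.4},
    {"dx": -0.28, "dy": 0.61, "dz": -0.2, "roll": 0, "grip": 0.4},
    {"dx": -0.29, "dy": 0.64, "dz": -0.2, "roll": 0, "grip": 0.4},
    {"dx": -0.29, "dy": 0.64, "dz": -0.1, "roll": 0, "grip": 0.4},
    {"dx": -0.29, "dy": 0.64, "dz": 0, "roll": 0, "grip": 0.4},
    {"dx": -0.29, "dy": 0.64, "dz": 0.05, "roll": 0, "grip": 0.4},
    {"dx": -0.29, "dy": 0.64, "dz": 0.05, "roll": 0, "grip": 0.4},
  ],
)

```text
time_s: 16.18
ee_pos: [0.4722, -0.2938, 0.0652]
tool_rot: [-0.001, 0.997, 0.078, -0.001]
ft_force: [0.2, 0.3, -1.6]
grip_width: 0.668
gripper_force: 30.0
```

Emit:
servo_tool(
  series=[
    {"dx": 0, "dy": 0, "dz": 0.01, "roll": 0, "grip": 0.4},
    {"dx": 0, "dy": 0, "dz": 0.018, "roll": 0, "grip": 0.4},
    {"dx": 0, "dy": 0, "dz": 0.024, "roll": 0, "grip": 0.4},
    {"dx": 0, "dy": 0, "dz": 0.028, "roll": 0, "grip": 0.4},
    {"dx": 0, "dy": 0, "dz": 0.03, "roll": 0, "grip": 0.4},
    {"dx": 0, "dy": 0, "dz": 0.03, "roll": 0, "grip": 0.4},
  ],
)

```text
time_s: 16.92
ee_pos: [0.4725, -0.2957, 0.0545]
tool_rot: [0.0, 0.997, 0.077, 0.0]
ft_force: [0.5, -0.2, -1.4]
grip_width: 0.672
gripper_force: 30.0
```

Still no contact; down another 1.6 mm in small steps.

Emit:
servo_tool(
  series=[
    {"dx": 0, "dy": 0, "dz": 0.002, "roll": 0, "grip": 0.4},
    {"dx": 0, "dy": 0, "dz": 0.004, "roll": 0, "grip": 0.4},
    {"dx": 0, "dy": 0, "dz": 0.004, "roll": 0, "grip": 0.4},
  ],
)

```text
time_s: 17.3
ee_pos: [0.4726, -0.2957, 0.0543]
tool_rot: [0.0, 0.997, 0.077, 0.0]
ft_force: [-5.3, 2.2, 14.2]
grip_width: 0.669
gripper_force: 30.0
```

Contact made. I'll ease off the pressure, open, and retreat upward.

Emit:
servo_tool(
  series=[
    {"dx": 0, "dy": 0, "dz": -0.003, "roll": 0, "grip": 0.4},
    {"dx": 0, "dy": 0, "dz": -0.003, "roll": 0, "grip": 0.7},
    {"dx": 0, "dy": 0, "dz": -0.003, "roll": 0, "grip": 0.85},
    {"dx": 0, "dy": 0, "dz": -0.003, "roll": 0, "grip": 1},
    {"dx": 0, "dy": 0, "dz": -0.003, "roll": 0, "grip": 1},
    {"dx": 0, "dy": 0, "dz": -0.003, "roll": 0, "grip": 1},
    {"dx": 0, "dy": 0, "dz": -0.05, "roll": 0, "grip": 1},
    {"dx": 0, "dy": 0, "dz": -0.15, "roll": 0, "grip": 1},
    {"dx": 0, "dy": 0, "dz": -0.28, "roll": 0, "grip": 1},
    {"dx": 0, "dy": 0, "dz": -0.4, "roll": 0, "grip": 1},
    {"dx": 0, "dy": 0, "dz": -0.4, "roll": 0, "grip": 1},
    {"dx": 0, "dy": 0, "dz": -0.4, "roll": 0, "grip": 1},
  ],
)

```text
time_s: 18.8
ee_pos: [0.4721, -0.2956, 0.2132]
tool_rot: [0.0, 0.997, 0.077, 0.0]
ft_force: [-0.3, -0.3, -1.0]
grip_width: 1.001
gripper_force: 0.0
```

```bash
python3 - <<'E'
from h import *
s=vision.capture("scene")["image"];print(robot.observe()["ee_pos"])
cv2.imwrite("pics/s6.png",cv2.resize(s[90:290,180:440],None,fx=3,fy=3,interpolation=cv2.INTER_CUBIC))
E
```

```text
[ 0.47178206 -0.29543211  0.21238407]
```

View pics/s6.png

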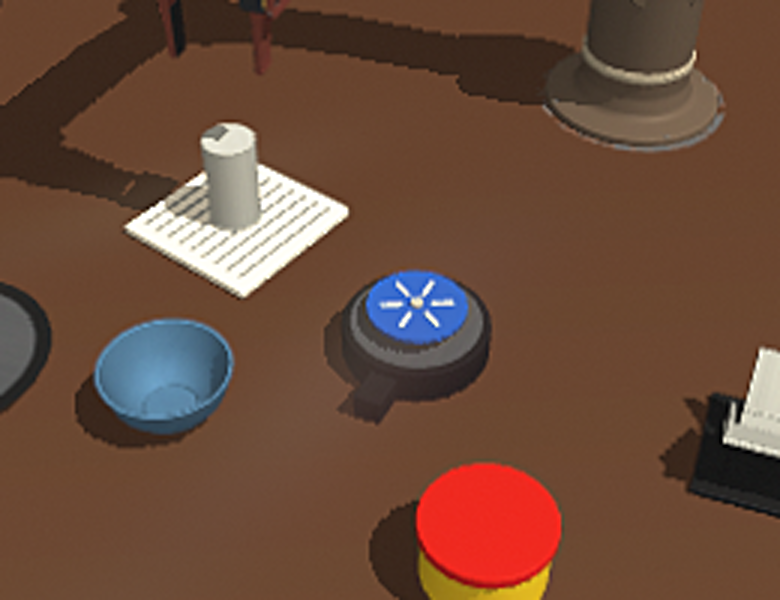

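The tumbler stands upright at (235,175) in the middle of the tray. The pad is back up, and the bowl and tub are where they were.

```bash
python3 -c "
from station import robot
print(robot.sign_off())"
```

```text
the job is handed in; nothing more can be done
None
```

The tumbler was pressed squarely onto the pad, held fully down for over a second, and now stands mouth-down in the middle of the tray; to bring it upright from its lean, I first set it on the bare counter and regripped it. The job is handed in.

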